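# Ready the proofing press: lay the roller, fit and hold the knob

## Task

Get the small proofing press ready: first lay the standing ink roller on its side in the press's cradle, resting in both V saddles and roughly centred, and let go of it. Then take the knob, turn it so that its D-shaped bore matches the D-shaped shaft, push it fully home onto the collar and keep pressing it down against the spring to near the bottom of its travel; finish while still holding the knob pressed down. Do not disturb the lino block, the gouge or the ink jar.

Things in the scene. Friction and masses are not known exactly. Their poses are not given: they have to be found in the camera images.
- press: Fixed bench-top press on a grey base plate 150 (its x) x 280 (its y) x 12 mm; origin at the centre of its underside, on the table; it is turned at most 20 degrees either way. Along its y: the cradle at +85 mm, the square column (60 x 60 mm, top 52 mm above the table) with the D shaft at -85 mm; a low steel strip 28 mm high between them
- cradle (a point): Centre of the roller's axis when it lies properly in the cradle, 60 mm above the table; axes as the press. The cradle is two aluminium V saddles, each 8 mm thick, centred 34 mm either side of this point along x, so 60 mm are free between them; the saddles are 54 mm wide along y, their highest points 56 mm above the table. Between them only the base plate (top 12 mm above the table). The roller lies along x, either end first
- roller: Ink roller, a black rubber cylinder with thin steel ends, diameter 36 mm, length 90 mm, about 0.22 kg, standing upright on one end on the table; origin at its middle, z along its axis
- knob: Loose black knob, about 80 g, open underside down: skirt 50 mm across, 24 mm high; on it a bar grip 16 mm wide (y), 24 mm high, x = -24 to +22 mm, top 48 mm above the underside; at its -x end a nose 8 mm wide, to x = -35 mm. Origin: centre of the underside, z up. Below, a blind D bore 20 mm deep, 20.6 mm across, flat on the nose side, 5.8 mm off axis. Nose starts within 60 deg of world -x
- shaft_seat (a point): Centre of the top face of the steel collar (40 mm across), on which the knob's underside rests when fully home; 68 mm above the table when not pressed. The D shaft stands up 17 mm from here: diameter 18 mm, flat on its -x side 4.5 mm from the axis, 2 mm chamfer at the top. Axes as the press; the shaft cannot turn. The nose of a matching knob points to -x of this point, over the flat
- plunger (a joint): How far shaft and collar are pressed down against the spring, 0 to 0.008 m (stop); it starts to move at 3 N and takes 15 N at the stop; the knob must be held beyond 0.005
- lino: Bystander: black lino block lying flat, 70 x 120 x 6 mm, origin at the centre of its underside
- gouge: Bystander: wood-handled gouge lying along its x, 140 mm long, handle to -x
- inkjar: Bystander: ink jar, 60 mm across, 75 mm tall, origin at the centre of its underside
Mind the look-alikes: they are no part of the job. There is more than one size of the roller; the one meant has the size given above. What is shaped like the knob but red is not meant.

How it is judged (in metres and radians):
On the way, in this order (a step that is already met when the one before it is completed fails the run):
1. the roller lies in both saddles of the cradle and is let go (angle between the z axis of roller and the x axis of press, either way round below 0.12 rad and distance between roller and cradle below 0.012 m and contact force between roller and press above 0.5 N and contact force between roller and the arm below 0.05 N and contact force between roller and the fingers below 0.05 N), for 0.2 s.
2. the knob is fully home on the D shaft, bore matched (angle between the x axis of knob and the x axis of shaft_seat, either way round below 0.22 rad and horizontal distance between knob and shaft_seat below 0.004 m and z of knob in the frame of shaft_seat below 0.003 m), for 0.1 s.
At the end, for the whole second after the job is handed in: Roller lies free in the cradle (middle within 12 mm, axis within 0.12 rad); knob sits on the D shaft (centre within 4 mm, match within 0.22 rad, underside within 3 mm of the collar), and the gripper still holds it with the plunger pressed more than 5 mm (all of step 1 and all of step 2 and angle between knob's own z axis and vertical below 0.12 rad and value of joint plunger above 0.005 m and contact force between knob and the fingers above 2 N); the arm keeps its last pose, push and grip.
It fails at once if the lino block is shifted more than 30 mm (distance of lino from where it was at the start of the episode above 0.03 m).
It fails at once if the gouge is shifted more than 30 mm (distance of gouge from where it was at the start of the episode above 0.03 m).
It fails at once if the ink jar is shifted more than 30 mm (distance of inkjar from where it was at the start of the episode above 0.03 m).
It also fails if it takes over 64 s, if anything falls off the work surface, if the arm or the gripper's body presses on something with over 40 N, if the wrist force passes 120 N, or if a joint passes its speed limit or range.

## Robot

A 6-joint arm with a two-finger parallel gripper is mounted at the origin on the work surface. World frame = base frame: x ahead of the robot, y to its left, z up, the work surface at z = 0. Lengths are in mm, angles in degrees, forces in N, time in s.
With the tool pointing down it reaches from about 350 to 850 mm from the base axis. Payload 8.1 kg.
Tool frame: the origin (TCP) lies midway between the tips of the shut fingers; the grasp point (between the pads) lies 19 mm behind it; z points along the fingers, y is the line along which they close (so a half turn about z gives the same grasp; the last joint's range is limited). The gripper opens to 85 mm and grips with 20 to 120 N. Pads are 22 mm wide; open, the fingers measure 114 mm over their backs; the gripper's body (76 mm by 85 mm) begins 54 mm behind the grasp point. The pads swing forward as they close: fully open they stand 13 mm farther back than shut.
Start: joints at [-77.086, 7.471, 85.268, -0, 87.261, -4.893], TCP at [183.512, -571.252, 231.292] pointing down, gripper open.
Joint ranges: [-169.43, 169.43], [-51.17, 129.36], [1.28, 143.12], [-76.62, 256.62], [0, 156.53], [-152.29, 152.29]. Speed limits (degrees/s): [136.94, 136.94, 159.86, 180, 180, 180].

## Interface

Orientations are given as [roll, pitch, yaw] about the fixed x, y, z axes, in that order (R = Rz(yaw) Ry(pitch) Rx(roll)).
In Python, from bench import r gives the robot as it stands.
- The arm moves only by the tool send_rows, never from a script. Its argument "increments" is a list of rows, each a list of 6 numbers: the shift along the tool's x, y, z in mm, then the turn, a rotation vector about the tool's x, y, z in rad. A call has 1 to 5 rows; each row shifts and turns the commanded pose from where the row before left it, along the tool's axes as they then stand; what a row does not reach is not made up. A row lasts 1/8 s, in which the tool goes at most 62.5 mm and 10.7 degrees, less where a joint would pass 70% of its speed; a pose out of reach is approached as far as the arm can. A call is refused whole if a number of a shift passes 62.5 or a number of a turn 0.188, either way. A call with a gripper value outside its range is refused whole. "grip" is the closure, from -1 (fully open) to 1 (shut), set as the call begins (left out, the last holds). The fingers move at their own pace and stop on an object; "grip_force" is the grip in N (left out, the last holds). Time passes only in rows, so rows that do not move let the fingers close. It gives the time, the measured TCP pose, the force, the opening and the grip force at its end, in the units of the state.
- r.sense(): the state, without advancing time (a new reading comes with each control period).
- r.snapshot(name): name is "scene" or "top"; returns a dict with "img" (384x512x3 uint8, blue, green, red), "z_map" (384x512 float32, mm along the optical axis (not along the pixel's ray), 0 where there is no reading), "fx", "fy", "cx", "cy" (pixels), "D" ([k1, k2, p1, p2, k3] as OpenCV has them; the pictures are not rectified), "view" (4x4, takes a point from world to camera coordinates). Camera axes: x right, y down, z forward; pixel columns grow to the right and rows downward; lengths in mm; the calibration is good to about 2 mm. A picture is of the moment at which its call begins.
- r.hand_in(): hands the job in; it is judged then, once.
The state is a dict: "time": time; "joint_pos": joint angles; "qd": joint speeds; "joint_efforts": joint torques, N m; "tool_pos": TCP position; "tcp_rot": TCP orientation; "ft_force": force on the tool from outside, world axes, zero at the start; "wrist_torque": the same for the moment, N m; "finger_gap": finger opening in mm; "grip_force": force on a finger pad.
Only numpy, scipy, OpenCV 4.12 (cv2) and the standard library are available. Lean on these libraries where they do the work, as an engineer would, in place of code of your own. Each camera call takes 0.05 s, during which the arm holds its last target. There are 200 camera calls.

## Working session

There is one attempt and no reset: what is moved stays moved. The work goes in short steps, Python scripts to look and compute and a tool call to move; the robot and the scene stay as the last step left them, time stands still between calls to the robot, and variables do not carry over. Pictures are saved under pics/ and viewed, at most 10 in all, crops included, and the job is handed in when it is done.

Besides the shell and the picture viewer there is one more tool, called as a command line: name --pt "numbers of a row" for each row, then --argument value for the rest. send_rows: Moves the arm, as the interface text tells. Its arguments: {"type":"object","properties":{"increments":{"type":"array"},"grip":{"type":"number"},"grip_force":{"type":"number"}},"required":["increments"]}

```bash
ls; mkdir -p pics; cat > h.py <<'E'
import numpy as np, cv2
from bench import r
def snap(n):
    s=r.snapshot(n); np.savez(f'{n}.npz',**s); return s
def world(s):
    h,w=s['z_map'].shape
    K=np.array([[s['fx'],0,s['cx']],[0,s['fy'],s['cy']],[0,0,1]])
    u,v=np.meshgrid(np.arange(w),np.arange(h))
    p=cv2.undistortPoints(np.stack([u,v],-1).reshape(-1,1,2).astype(np.float64),K,np.array(s['D'],float)).reshape(h,w,2)
    z=s['z_map'].astype(float)
    c=np.stack([p[...,0]*z,p[...,1]*z,z,np.ones_like(z)],-1)
    W=c@np.linalg.inv(np.array(s['view'])).T
    W=W[...,:3]; W[z==0]=np.nan
    return W
E
python3 - <<'E'
from h import *
a=snap('scene');b=snap('top')
cv2.imwrite('pics/s1.png',a['img']);cv2.imwrite('pics/t1.png',b['img'])
for s in(a,b):print(np.linalg.inv(s['view'])[:3,3].round(),s['fx'])
print(r.sense())
E
```

```text
pics
[1113.  433. 1226.] 437.3429402844583
[ 424.  -16. 1010.] 367.5931978476436
{'time': 0.1, 'joint_pos': array([-7.70853097e+01,  7.51239466e+00,  8.53238662e+01, -9.59118190e-04,
        8.72606861e+01, -4.89113833e+00]), 'qd': array([ 0.04616203, -0.17021924, -0.15611744, -0.03711616, -0.04196213,
        0.06999727]), 'joint_efforts': array([ 1.42186524e-03, -5.70947957e+01, -5.01942766e+01, -3.82438275e-04,
        8.07077828e-03,  2.37107827e-05]), 'tool_pos': array([ 183.3984006 , -570.76161842,  230.32457904]), 'tcp_rot': array([-1.79903324e+02, -7.31150828e-03,  1.78058691e+01]), 'ft_force': array([-0.12546537, -0.24057173,  0.9395433 ]), 'wrist_torque': array([0.02952109, 0.02811899, 0.01219042]), 'grip_force': 0.0, 'finger_gap': 85.67164110150793}
```

View pics/s1.png

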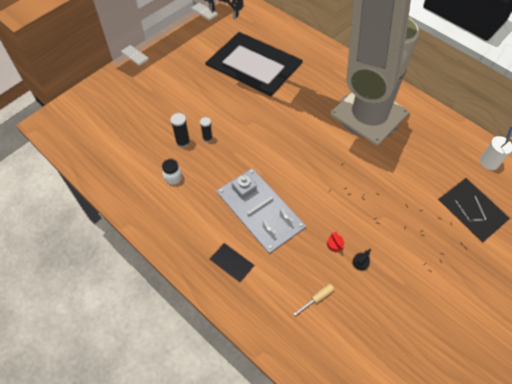

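View pics/t1.png

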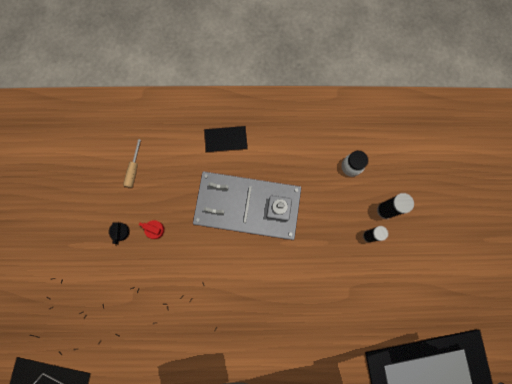

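The scene view and the top view agree. In the top view:
- press: plate about (205,175)–(300,238), saddles at (217,187) and (213,211), D shaft at (280,207)
- black knob (118,232), red look-alike (153,230)
- rollers: (402,204) and (379,234)
- jar (357,160), lino (226,139), gouge (132,170)

```bash
python3 - <<'E'
from h import *
a=dict(np.load('top.npz'));W=world(a);img=a['img'].astype(int)
b=dict(np.load('scene.npz'));V=world(b)
P=np.concatenate([W.reshape(-1,3),V.reshape(-1,3)]);src=np.r_[np.zeros(W.size//3),np.ones(V.size//3)]
def top(u,v,rad=70,zmin=12):
    c=W[v,u];print('--',(u,v),c.round(1))
    for s in(0,1):
        Q=P[(src==s)];Q=Q[np.hypot(Q[:,0]-c[0],Q[:,1]-c[1])<rad];Q=Q[Q[:,2]>zmin]
        if len(Q)<3: continue
        zt=np.percentile(Q[:,2],97);T=Q[Q[:,2]>zt-5]
        (cx,cy),(w,h),an=cv2.minAreaRect(T[:,:2].astype(np.float32))
        print(s,'ztop',round(zt,1),'rect',round(cx,1),round(cy,1),round(w,1),round(h,1),round(an,1),'mean',T.mean(0).round(1),len(T))
top(402,204,35);top(379,234,28);top(118,232,35);top(153,230,35);top(357,160,40);top(280,207,30,45)
# press plate
for s,M in((0,W),(1,V)):
    c=W[205,260];Q=M.reshape(-1,3);Q=Q[(np.hypot(Q[:,0]-c[0],Q[:,1]-c[1])<200)&(Q[:,2]>8)&(Q[:,2]<16)]
    # restrict by main cluster
    g=np.zeros((400,500),np.uint8);g[np.clip((Q[:,0]-c[0]+200).astype(int),0,399),np.clip((Q[:,1]-c[1]+250).astype(int),0,499)]=255
    g=cv2.morphologyEx(g,cv2.MORPH_CLOSE,np.ones((9,9)));n,l,st,_=cv2.connectedComponentsWithStats(g);k=1+st[1:,4].argmax()
    yx=np.argwhere(l==k)+[c[0]-200,c[1]-250];print('plate',s,cv2.minAreaRect(yx.astype(np.float32)))
for n,(u,v) in dict(lino=(226,139),gh=(130,178),gt=(138,142)).items():print(n,W[v,u].round(1))
for nm,M in(('top',W),):
  for n,(u,v,) in dict(sadA=(217,187),sadB=(213,211)).items():
    Q=M[v-7:v+8,u-18:u+19].reshape(-1,3);Q=Q[Q[:,2]>25];print(n,len(Q),Q.mean(0).round(1),Q.max(0).round(1),cv2.minAreaRect(Q[:,:2].astype(np.float32)))
# knob points
c=W[232,118];Q=P[np.hypot(P[:,0]-c[0],P[:,1]-c[1])<45];
for lo,hi in((8,20),(20,28),(28,40),(42,55)):
    q=Q[(Q[:,2]>lo)&(Q[:,2]<hi)];print(lo,hi,len(q),q.mean(0).round(1),cv2.minAreaRect(q[:,:2].astype(np.float32)))
cv2.imwrite('pics/k1.png',cv2.resize(a['img'][180:270,80:420],None,fx=2.35,fy=2.35,interpolation=cv2.INTER_CUBIC))
E
```

```text
-- (402, 204) [ 565.6 -403.4  124.4]
0 ztop 126.1 rect 569.3 -408.2 47.0 49.0 49.9 mean [ 568.4 -408.   123.8] 280
1 ztop 126.0 rect 570.6 -407.5 49.0 45.9 75.9 mean [ 570.8 -406.9  123.6] 116
-- (379, 234) [ 494.8 -352.1   89.7]
0 ztop 93.2 rect 498.6 -354.6 36.7 33.1 89.8 mean [ 499.  -354.6   90.7] 143
1 ztop 92.4 rect 498.2 -354.6 31.7 33.4 59.5 mean [ 499.6 -354.4   90. ] 51
-- (118, 232) [511.6 320.5  40.6]
0 ztop 51.1 rect 509.9 328.0 15.5 54.7 87.5 mean [512.2 327.5  49.1] 114
1 ztop 50.5 rect 515.6 327.5 14.8 54.9 86.9 mean [515.4 327.9  48.3] 53
-- (153, 230) [515.4 226.8  48. ]
0 ztop 51.0 rect 522.7 235.0 48.1 14.9 63.6 mean [521.8 234.1  48.9] 95
1 ztop 50.3 rect 523.3 234.5 48.7 16.4 68.5 mean [523.5 234.6  48. ] 59
-- (357, 160) [ 693.6 -313.    75. ]
0 ztop 77.7 rect 694.7 -318.2 50.7 51.2 43.9 mean [ 694.4 -317.6   75.3] 271
1 ztop 79.1 rect 695.4 -317.8 50.7 49.0 50.1 mean [ 696.1 -317.3   76.8] 114
-- (280, 207) [ 567.8 -103.1   81.7]
0 ztop 84.4 rect 572.8 -103.0 15.4 10.9 88.6 mean [ 572.1 -102.9   84.2] 31
1 ztop 85.1 rect 574.9 -104.5 13.9 12.6 44.4 mean [ 575.
[... 430 characters left out ...]
0459899902), 79.30169677734375)
sadB 81 [564.6  69.   44.5] [572.1  94.2  57.1] ((565.2625732421875, 69.24649810791016), (51.137489318847656, 8.479244232177734), 80.34075927734375)
8 20 71 [523.1 320.7  15.1] ((520.9322509765625, 325.5696105957031), (52.678558349609375, 42.29068374633789), 50.58696746826172)
20 28 222 [518.1 324.8  24.2] ((518.5867919921875, 326.669189453125), (49.712154388427734, 47.10658264160156), 60.563690185546875)
28 40 57 [518.  323.3  32.9] ((514.4696044921875, 323.8492126464844), (58.97320556640625, 33.96211242675781), 18.966272354125977)
42 55 224 [513.2 327.5  47.7] ((512.8460693359375, 327.6685791015625), (16.928525924682617, 60.5861701965332), 87.34202575683594)
```

View pics/k1.png

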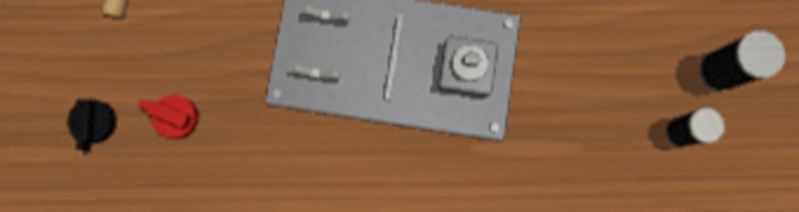

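Only the roller at (379,234) fits: its top is at about 91 mm and it is about 34 mm wide, so it is at (499,-355). The other is about 48 mm wide. The crop shows the black knob's nose pointing down-left (toward -x). Press yaw is about -9°, cradle (599,64), shaft (574,-103).

I'll grasp the roller with the tool tilted 70° and place it at -20°.

```bash
cat >> h.py <<'E'
from scipy.spatial.transform import Rotation as Ro
def RT(az,tilt=0): return Ro.from_euler('z',az,degrees=True)*Ro.from_euler('x',180,degrees=True)*Ro.from_euler('y',tilt,degrees=True)
def cur():
    s=r.sense(); return np.array(s['tool_pos']),Ro.from_euler('xyz',s['tcp_rot'],degrees=True)
def plan(p1,R1,n,start=None):
    p0,R0=start or cur(); w=(R0.inv()*R1).as_rotvec()/n; d=(np.array(p1)-p0)/n
    rows=[]; R=R0
    for i in range(n):
        rows.append([*map(float,R.inv().apply(d).round(1)),*map(float,w.round(3))]); R=R*Ro.from_rotvec(w)
    for i in range(0,n,5):print(rows[i:i+5])
    return np.array(p1),R1
E
python3 - <<'E'
from h import *
R=RT(55,70);t=R.apply([0,0,1]);g=np.array([499,-354.6,53]);print(t)
plan(g+t*(19-100),R,10)
E
```

```text
[ 0.53898554  0.76975113 -0.34202014]
[[30.6, -6.3, 15.0, 0.039, 0.118, -0.057], [28.9, -4.0, 18.7, 0.039, 0.118, -0.057], [26.7, -1.6, 22.1, 0.039, 0.118, -0.057], [23.9, 0.8, 25.1, 0.039, 0.118, -0.057], [20.7, 3.1, 27.6, 0.039, 0.118, -0.057]]
[[17.1, 5.3, 29.7, 0.039, 0.118, -0.057], [13.1, 7.4, 31.2, 0.039, 0.118, -0.057], [8.9, 9.2, 32.2, 0.039, 0.118, -0.057], [4.6, 10.9, 32.6, 0.039, 0.118, -0.057], [0.1, 12.3, 32.4, 0.039, 0.118, -0.057]]
```

send_rows --pt "30.6 -6.3 15 0.039 0.118 -0.057" --pt "28.9 -4 18.7 0.039 0.118 -0.057" --pt "26.7 -1.6 22.1 0.039 0.118 -0.057" --pt "23.9 0.8 25.1 0.039 0.118 -0.057" --pt "20.7 3.1 27.6 0.039 0.118 -0.057" --grip -0.4

```text
time: 0.72
tool_pos: [320.2, -494.0, 156.1]
tcp_rot: [-173.1, -35.1, 32.6]
ft_force: [0.1, -0.7, -1.1]
finger_gap: 60.0
grip_force: 0.0
```

send_rows --pt "17.1 5.3 29.7 0.039 0.118 -0.057" --pt "13.1 7.4 31.2 0.039 0.118 -0.057" --pt "8.9 9.2 32.2 0.039 0.118 -0.057" --pt "4.6 10.9 32.6 0.039 0.118 -0.057" --pt "0 12.3 32.4 0.039 0.118 -0.057"

```text
time: 1.35
tool_pos: [456.3, -417.3, 81.2]
tcp_rot: [178.5, -70.3, 56.5]
ft_force: [0.1, 0.7, 0.6]
finger_gap: 60.1
grip_force: 0.0
```

```bash
python3 - <<'E'
from h import *
s=r.sense();print(s['time'],s['joint_pos'].round(1),s['tool_pos'].round(1),s['tcp_rot'].round(1),s['ft_force'].round(1),s['finger_gap'])
R=RT(55,70);t=R.apply([0,0,1]);g=np.array([499,-354.6,53])
plan(g+t*19,R,5)
cv2.imwrite('pics/t2.png',snap('top')['img'])
E
```

```text
1.35 [-73.6  53.5  66.9  51.4 109.5 -44.8] [ 456.3 -417.3   81.2] [178.5 -70.3  56.5] [0.1 0.7 0.6] 60.11131825572197
[[-0.2, -0.2, 20.0, 0.0, -0.001, 0.002], [-0.2, -0.2, 20.0, 0.0, -0.001, 0.002], [-0.2, -0.2, 20.0, 0.0, -0.001, 0.002], [-0.1, -0.2, 20.0, 0.0, -0.001, 0.002], [-0.1, -0.2, 20.0, 0.0, -0.001, 0.002]]
```

View pics/t2.png

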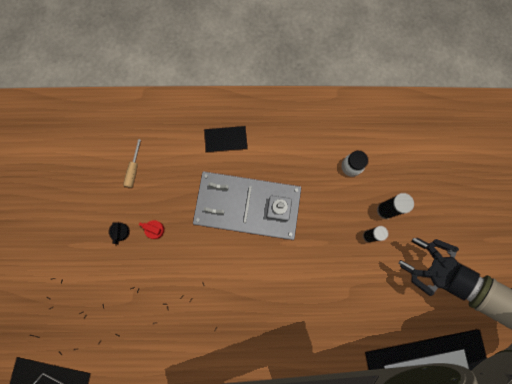

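The gripper's open fingers, at (418,242) and (403,266), point at the small roller at (377,234), and the large roller at (402,205) is clear of them. Moving in and gripping.

send_rows --pt "-0.2 -0.2 20 0 0 0.002" --pt "-0.2 -0.2 20 0 0 0.002" --pt "-0.2 -0.2 20 0 0 0.002" --pt "0 -0.2 20 0 0 0.002" --pt "0 -0.2 20 0 0 0.002"

```text
time: 2.02
tool_pos: [509.9, -339.5, 47.7]
tcp_rot: [-179.9, -70.0, 54.7]
ft_force: [0.0, 0.2, 0.1]
finger_gap: 59.7
grip_force: 0.0
```

send_rows --pt "0 0 0 0 0 0" --pt "0 0 0 0 0 0" --pt "0 0 0 0 0 0" --pt "0 0 0 0 0 0" --grip 1 --grip_force 40

```text
time: 2.52
tool_pos: [508.8, -340.9, 47.2]
tcp_rot: [-179.8, -70.1, 54.5]
ft_force: [0.5, 0.1, -2.0]
finger_gap: 34.9
grip_force: 39.8
```

```bash
python3 - <<'E'
from h import *
s=r.sense();print(s['time'],s['joint_pos'].round(1),s['tool_pos'].round(1),s['tcp_rot'].round(1),s['ft_force'].round(1),s['finger_gap'],s['grip_force'])
p,R=cur()
print('lift');st=plan(p+[0,0,120],R,4)
# middle of roller in tool frame: grasp at roller z=tool
mid=np.array([499,-354.6,45.5]);off=R.inv().apply(mid-p);print('off',off.round(1))
# target: tool x az 171, tilt -20
# press yaw -9
Rg=RT(171,-20);
print('rollaxis',Rg.apply(R.inv().apply([0,0,1])).round(3))
tgt=np.array([599,64.5,60])-Rg.apply(off);print('place TCP',tgt.round(1))
a=plan([540,-250,190],RT(100,25),6,st)
a=plan(tgt+[0,0,110],Rg,9,a)
E
```

```text
2.525 [-67.6  50.8  75.9  54.1 101.6 -46.2] [ 508.8 -340.9   47.2] [-179.8  -70.1   54.5] [ 0.5  0.1 -2. ] 34.87112517262148 39.83997702598572
lift
[[28.2, -0.0, -10.2, 0.0, 0.0, 0.0], [28.2, -0.0, -10.2, 0.0, 0.0, 0.0], [28.2, -0.0, -10.2, 0.0, 0.0, 0.0], [28.2, -0.0, -10.2, 0.0, 0.0, 0.0]]
off [ -7.3  -0.1 -15.3]
rollaxis [-0.988  0.155 -0.001]
place TCP [597.4  64.9  43.1]
[[8.8, -4.5, 13.2, 0.099, -0.124, -0.091], [10.7, -2.3, 12.3, 0.099, -0.124, -0.091], [12.3, -0.1, 11.0, 0.099, -0.124, -0.091], [13.4, 2.1, 9.3, 0.099, -0.124, -0.091], [14.2, 4.1, 7.2, 0.099, -0.124, -0.091]]
[[14.5, 6.1, 5.0, 0.099, -0.124, -0.091]]
[[28.5, 12.4, 17.8, 0.006, -0.076, -0.141], [27.7, 16.4, 15.6, 0.006, -0.076, -0.141], [26.2, 20.3, 13.4, 0.006, -0.076, -0.141], [24.1, 23.9, 11.4, 0.006, -0.076, -0.141], [21.2, 27.2, 9.5, 0.006, -0.076, -0.141]]
[[17.9, 30.0, 7.9, 0.006, -0.076, -0.141], [14.0, 32.3, 6.5, 0.006, -0.076, -0.141], [9.8, 34.0, 5.4, 0.006, -0.076, -0.141], [5.3, 35.1, 4.6, 0.006, -0.076, -0.141]]
```

send_rows --pt "28.2 0 -10.2 0 0 0" --pt "28.2 0 -10.2 0 0 0" --pt "28.2 0 -10.2 0 0 0" --pt "28.2 0 -10.2 0 0 0"

```text
time: 3.02
tool_pos: [509.0, -340.6, 167.9]
tcp_rot: [-179.7, -70.1, 54.5]
ft_force: [-0.3, -1.1, -1.8]
finger_gap: 34.8
grip_force: 40.0
```

send_rows --pt "8.8 -4.5 13.2 0.099 -0.124 -0.091" --pt "10.7 -2.3 12.3 0.099 -0.124 -0.091" --pt "12.3 0 11 0.099 -0.124 -0.091" --pt "13.4 2.1 9.3 0.099 -0.124 -0.091" --pt "14.2 4.1 7.2 0.099 -0.124 -0.091"

```text
time: 3.65
tool_pos: [535.6, -265.1, 186.7]
tcp_rot: [177.1, -32.0, 94.4]
ft_force: [-0.7, 0.2, -2.9]
finger_gap: 34.8
grip_force: 40.0
```

send_rows --pt "14.5 6.1 5 0.099 -0.124 -0.091" --pt "28.5 12.4 17.8 0.006 -0.076 -0.141" --pt "27.7 16.4 15.6 0.006 -0.076 -0.141" --pt "26.2 20.3 13.4 0.006 -0.076 -0.141" --pt "24.1 23.9 11.4 0.006 -0.076 -0.141"

```text
time: 4.28
tool_pos: [566.3, -108.4, 173.7]
tcp_rot: [172.7, -4.9, 132.3]
ft_force: [0.2, -0.0, -2.4]
finger_gap: 35.1
grip_force: 40.2
```

send_rows --pt "21.2 27.2 9.5 0.006 -0.076 -0.141" --pt "17.9 30 7.9 0.006 -0.076 -0.141" --pt "14 32.3 6.5 0.006 -0.076 -0.141" --pt "9.8 34 5.4 0.006 -0.076 -0.141" --pt "5.3 35.1 4.6 0.006 -0.076 -0.141"

```text
time: 4.9
tool_pos: [598.0, 66.5, 153.1]
tcp_rot: [-179.9, 20.3, 171.3]
ft_force: [-0.4, -0.6, -3.0]
finger_gap: 35.0
grip_force: 40.2
```

```bash
cat > look.py <<'E'
from h import *
# roller estimate when lying: points z-high, near cradle
p,R=cur();s=r.sense();print(s['time'],s['joint_pos'].round(1),p.round(1),s['tcp_rot'].round(1),s['ft_force'].round(1),round(s['finger_gap'],1),round(s['grip_force'],1))
E
python3 - <<'E'
from look import *
Rg=RT(171,-20);tgt=np.array([597.4,64.9,43.1])
st=plan(tgt+[0,0,20],Rg,5)
a,b=snap('top'),snap('scene')
cv2.imwrite('pics/v3.png',np.hstack([cv2.resize(a['img'][140:260,140:340],(400,240)),cv2.resize(b['img'][140:260,180:380],(400,240))]))
for s in(a,b):
    Q=world(s).reshape(-1,3);q=Q[(np.hypot(Q[:,0]-599,Q[:,1]-65)<70)&(Q[:,2]>130)&(Q[:,2]<192)];print(len(q),cv2.minAreaRect(q[:,:2].astype(np.float32)))
E
```

```text
4.9 [  4.2  -7.1 110.6  -5.4  56.8 -74.9] [598.   66.5 153.1] [-179.9   20.3  171.3] [-0.4 -0.6 -3. ] 35.0 40.2
[[6.3, -0.3, 16.9, 0.0, 0.001, 0.001], [6.3, -0.3, 16.9, 0.0, 0.001, 0.001], [6.3, -0.3, 16.9, 0.0, 0.001, 0.001], [6.3, -0.3, 16.9, 0.0, 0.001, 0.001], [6.2, -0.3, 16.9, 0.0, 0.001, 0.001]]
207 ((615.3553466796875, 62.31520080566406), (62.03362274169922, 39.82598114013672), 7.948360443115234)
388 ((607.142333984375, 66.17552947998047), (61.045467376708984, 77.73822784423828), 67.17897033691406)
```

View pics/v3.png

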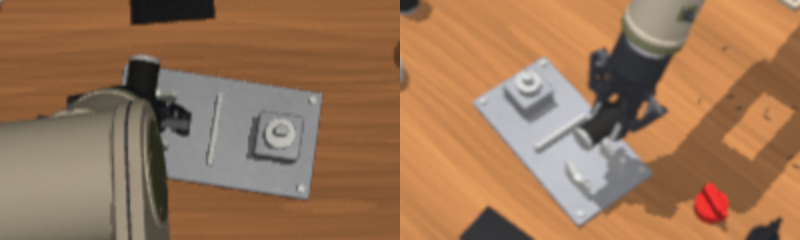

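The roller is held horizontally above the cradle; its steel end shows at (145,60) in the left crop. Descending.

send_rows --pt "6.3 -0.3 16.9 0 0 0" --pt "6.3 -0.3 16.9 0 0 0" --pt "6.3 -0.3 16.9 0 0 0" --pt "6.3 -0.3 16.9 0 0 0" --pt "6.2 -0.3 16.9 0 0 0"

```text
time: 5.62
tool_pos: [597.6, 63.5, 61.4]
tcp_rot: [180.0, 20.2, 171.0]
ft_force: [0.2, -0.2, -2.9]
finger_gap: 35.1
grip_force: 40.5
```

```bash
python3 - <<'E'
from look import *
a=snap('top')
W=world(a);R9=Ro.from_euler('z',9,degrees=True)
Q=W.reshape(-1,3);L=R9.apply(Q-[599,64.5,0])
m=(np.abs(L[:,1])<30)&(L[:,0]>15)&(L[:,0]<70)&(Q[:,2]>60)&(Q[:,2]<105);l=L[m]
for x in range(15,70,4):
    k=l[(l[:,0]>=x)&(l[:,0]<x+4)]
    if len(k):print(x,len(k),k.min(0).round(1),k.max(0).round(1))
Rg=RT(171,-20)
plan(np.array([597.4,64.9,44.1]),Rg,3)
E
```

```text
5.625 [  3.9  -0.2 114.5  -6.1  46.2 -73.7] [597.6  63.5  61.4] [180.   20.2 171. ] [ 0.2 -0.2 -2.9] 35.1 40.5
15 24 [ 15.1 -16.8  81.1] [ 19.   16.1 103.6]
19 20 [ 19.1 -16.3  85.7] [ 22.9  16.7 103.5]
23 22 [ 23.1 -16.1  87.5] [ 26.5  17.7 102.7]
27 22 [ 27.  -15.4  89.6] [ 31.   18.2 103.2]
31 20 [ 31.2 -14.9  88.2] [ 34.6  16.3 103.4]
35 21 [ 35.  -16.7  85.5] [ 39.   16.4 102.9]
39 19 [ 39.  -15.7  88.2] [ 42.9  17.9 103. ]
43 4 [ 43.1 -13.4  91.8] [43.9 -3.4 99.3]
[[1.2, 0.6, 4.7, -0.0, -0.0, -0.0], [1.2, 0.6, 4.7, -0.0, -0.0, -0.0], [1.2, 0.6, 4.7, -0.0, -0.0, -0.0]]
```

send_rows --pt "1.2 0.6 4.7 0 0 0" --pt "1.2 0.6 4.7 0 0 0" --pt "1.2 0.6 4.7 0 0 0" --pt "0 0 0 0 0 0"

```text
time: 6.18
tool_pos: [599.6, 65.6, 48.4]
tcp_rot: [180.0, 20.2, 171.0]
ft_force: [0.2, 0.0, -2.9]
finger_gap: 35.1
grip_force: 40.4
```

```bash
python3 - <<'E'
from look import *
a=snap('top')
W=world(a);R9=Ro.from_euler('z',9,degrees=True)
Q=W.reshape(-1,3);L=R9.apply(Q-[599,64.5,0])
m=(np.abs(L[:,1])<8)&(L[:,0]>20)&(L[:,0]<42)&(Q[:,2]>60);print(np.percentile(Q[m,2],[10,50,90]))
E
```

```text
6.175 [  4.1   1.3 114.5  -6.4  44.6 -73.2] [599.6  65.6  48.4] [180.   20.2 171. ] [ 0.2  0.  -2.9] 35.1 40.4
[84.43786777 87.09082153 90.09927122]
```

send_rows --pt "1.8 0.3 2 0 0 0" --pt "1 0 1.5 0 0 0" --pt "0 0 0 0 0 0"

```text
time: 6.6
tool_pos: [598.1, 66.0, 44.1]
tcp_rot: [180.0, 20.2, 171.0]
ft_force: [-0.1, 0.0, -2.0]
finger_gap: 35.1
grip_force: 40.4
```

send_rows --pt "0.5 0 1.4 0 0 0" --pt "0 0 0 0 0 0"

```text
time: 6.85
tool_pos: [598.3, 66.0, 42.8]
tcp_rot: [180.0, 20.2, 171.0]
ft_force: [-0.4, 0.7, -2.1]
finger_gap: 34.9
grip_force: 40.4
```

send_rows --pt "0.35 0 0.95 0 0 0" --pt "0 0 0 0 0 0"

```text
time: 7.1
tool_pos: [598.6, 65.9, 42.2]
tcp_rot: [180.0, 20.3, 171.0]
ft_force: [-0.7, -0.8, 0.3]
finger_gap: 35.2
grip_force: 40.5
```

send_rows --pt "0.3 0 0.8 0 0 0" --pt "0 0 0 0 0 0" --pt "0 0 0 0 0 0"

```text
time: 7.48
tool_pos: [598.6, 65.9, 41.4]
tcp_rot: [180.0, 20.3, 171.0]
ft_force: [-1.5, -2.9, 3.8]
finger_gap: 35.2
grip_force: 40.6
```

send_rows --pt "0 0 0 0 0 0" --pt "0 0 0 0 0 0" --pt "0 0 0 0 0 0" --pt "0 0 0 0 0 0" --grip -0.4

```text
time: 7.98
tool_pos: [598.2, 66.1, 40.9]
tcp_rot: [180.0, 20.2, 171.0]
ft_force: [0.5, -0.8, -0.0]
finger_gap: 59.8
grip_force: 0.0
```

send_rows --pt "-6.8 0 -18.8 0 0 0" --pt "-6.8 0 -18.8 0 0 0" --pt "-10.2 0 -28.2 0 0 0" --pt "-10.2 0 -28.2 0 0 0" --pt "-10.2 0 -28.2 0 0 0"

```text
time: 8.6
tool_pos: [597.4, 66.2, 171.8]
tcp_rot: [180.0, 20.2, 171.0]
ft_force: [0.9, 0.2, 0.6]
finger_gap: 60.1
grip_force: 0.0
```

```bash
python3 - <<'E'
from look import *
# go over the knob, looking location offset: stay 120 mm above
a=plan([519,240,200],RT(171,0),6)
E
```

```text
8.6 [  4.2  -8.2 109.6  -5.2  59.  -74.9] [597.4  66.2 171.8] [180.   20.2 171. ] [0.9 0.2 0.6] 60.1 0.0
[[14.7, 26.6, -10.4, 0.0, 0.059, 0.0], [15.3, 26.6, -9.5, 0.0, 0.059, 0.0], [15.9, 26.6, -8.6, 0.0, 0.059, 0.0], [16.3, 26.6, -7.7, 0.0, 0.059, 0.0], [16.8, 26.6, -6.7, 0.0, 0.059, 0.0]]
[[17.1, 26.6, -5.7, 0.0, 0.059, 0.0]]
```

send_rows --pt "14.7 26.6 -10.4 0 0.059 0" --pt "15.3 26.6 -9.5 0 0.059 0" --pt "15.9 26.6 -8.6 0 0.059 0" --pt "16.3 26.6 -7.7 0 0.059 0" --pt "16.8 26.6 -6.7 0 0.059 0"

```text
time: 9.22
tool_pos: [531.8, 212.1, 194.7]
tcp_rot: [180.0, 3.2, 171.0]
ft_force: [0.6, 0.1, -0.7]
finger_gap: 59.9
grip_force: 0.0
```

```bash
python3 - <<'E'
from look import *
a,b=snap('top'),snap('scene')
cv2.imwrite('pics/v4.png',np.hstack([cv2.resize(a['img'][165:275,90:310],(500,250)),cv2.resize(b['img'][180:290,230:390],(364,250))[:,:300]]))
R9=Ro.from_euler('z',9,degrees=True)
for s in(a,b):
    Q=world(s).reshape(-1,3);L=R9.apply(Q-[599,64.5,0])
    q=L[(np.abs(L[:,0])<55)&(np.abs(L[:,1])<35)&(L[:,2]>62)&(L[:,2]<90)];print(len(q),cv2.minAreaRect(q[:,:2].astype(np.float32)),np.percentile(q[:,2],95))
    q=Q[(np.hypot(Q[:,0]-518,Q[:,1]-327)<48)&(Q[:,2]>41)&(Q[:,2]<58)];
    if len(q)>10:
        print('bar',len(q),cv2.minAreaRect(q[:,:2].astype(np.float32)))
        c,S=q[:,:2].mean(0),np.cov(q[:,:2].T);w,v=np.linalg.eigh(S);print(c.round(1),np.degrees(np.arctan(v[1,1]/v[0,1])))
    q=Q[(np.hypot(Q[:,0]-518,Q[:,1]-327)<48)&(Q[:,2]>18)&(Q[:,2]<29)];print('skirt',len(q),cv2.minEnclosingCircle(q[:,:2].astype(np.float32)))
E
```

```text
9.225 [ 17.5   1.6  95.3  -1.5  80.1 -63.3] [531.8 212.1 194.7] [180.    3.2 171. ] [ 0.6  0.1 -0.7] 59.9 0.0
478 ((-0.8088874816894531, -0.3323211669921875), (35.59709930419922, 90.95874786376953), 89.61756896972656) 79.64792860381432
skirt 0 ((0.0, 0.0), 0.0)
335 ((2.4077987670898438, -0.4497814178466797), (37.200199127197266, 93.78058624267578), 89.36127471923828) 79.95843313697124
bar 91 ((512.1267700195312, 327.7726745605469), (58.68643569946289, 16.48653221130371), 0.6489540338516235)
[515.6 328.1] 0.5284510182451593
skirt 119 ((520.1751708984375, 327.65093994140625), 24.202722549438477)
```

View pics/v4.png

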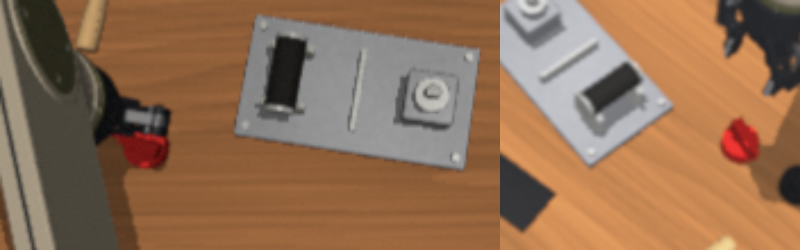

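The crop shows the roller lying in both saddles, about (287,75), and centred to within 2 mm by depth. The knob is at about (519,327.6), with its bar axis at about -1.5°. Going to the knob.

```bash
python3 - <<'E'
from look import *
a=plan([518,327.6,110],RT(178.5,0),5)
a=plan([518,327.6,40],RT(178.5,0),3,a)
E
```

```text
9.325 [ 17.6   1.7  95.2  -1.4  80.1 -63.3] [532.1 213.5 195. ] [179.9   3.3 171.1] [ 0.3 -0.1  0.7] 60.2 0.0
[[7.3, 22.1, 16.6, -0.0, 0.011, -0.026], [6.5, 22.3, 16.7, -0.0, 0.011, -0.026], [5.7, 22.4, 16.8, -0.0, 0.011, -0.026], [5.0, 22.5, 16.9, -0.0, 0.011, -0.026], [4.2, 22.7, 16.9, -0.0, 0.011, -0.026]]
[[-0.0, -0.0, 23.3, 0.0, 0.0, 0.0], [-0.0, -0.0, 23.3, 0.0, 0.0, 0.0], [-0.0, -0.0, 23.3, 0.0, 0.0, 0.0]]
```

send_rows --pt "7.3 22.1 16.6 0 0.011 -0.026" --pt "6.5 22.3 16.7 0 0.011 -0.026" --pt "5.7 22.4 16.8 0 0.011 -0.026" --pt "5 22.5 16.9 0 0.011 -0.026" --pt "4.2 22.7 16.9 0 0.011 -0.026" --grip 0

```text
time: 9.95
tool_pos: [518.6, 325.0, 108.4]
tcp_rot: [-179.8, 0.2, 178.5]
ft_force: [0.4, -0.7, -0.7]
finger_gap: 42.7
grip_force: 0.0
```

send_rows --pt "0 0 18 0 0 0" --pt "0 0 18 0 0 0" --pt "0 0 15 0 0 0" --pt "0 0 0 0 0 0"

```text
time: 10.45
tool_pos: [517.6, 323.6, 56.4]
tcp_rot: [-179.7, 0.0, 178.4]
ft_force: [-1.2, -0.0, 0.2]
finger_gap: 42.9
grip_force: 0.0
```

```bash
python3 - <<'E'
from look import *
a,b=snap('top'),snap('scene')
cv2.imwrite('pics/v5.png',cv2.resize(b['img'][210:290,310:410],(600,480),interpolation=cv2.INTER_CUBIC))
plan([518,327.6,31],RT(178.5,0),2)
E
```

```text
10.45 [ 27.4  17.5  92.7  -0.3  69.9 -60.9] [517.6 323.6  56.4] [-179.7    0.   178.4] [-1.2 -0.   0.2] 42.9 0.0
[[0.5, 1.6, 13.8, -0.002, 0.002, -0.001], [0.5, 1.5, 13.8, -0.002, 0.002, -0.001]]
```

View pics/v5.png

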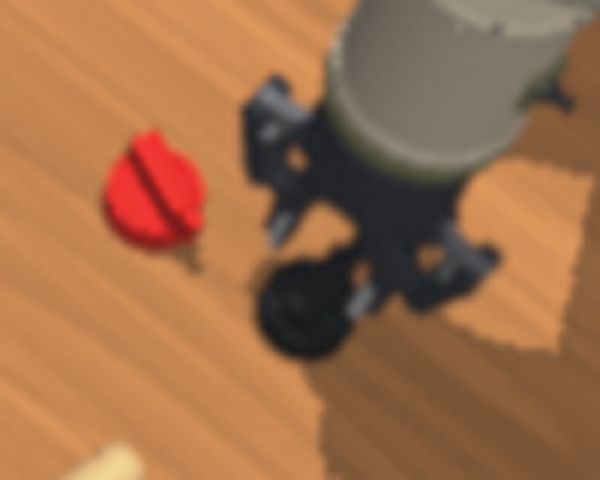

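The fingertips, at (280,225) and (362,300), straddle the knob at (305,310); the red one at (155,190) is clear. Lowering and gripping.

send_rows --pt "0.5 1.6 14 0 0 0" --pt "0.5 1.5 13.8 0 0 0" --pt "0 0 0 0 0 0"

```text
time: 10.92
tool_pos: [516.1, 327.3, 28.2]
tcp_rot: [-179.7, -0.0, 178.5]
ft_force: [0.1, 0.5, 0.9]
finger_gap: 42.3
grip_force: 0.0
```

send_rows --pt "0 0 0 0 0 0" --pt "0 0 0 0 0 0" --pt "0 0 0 0 0 0" --pt "0 0 0 0 0 0" --pt "0 0 0 0 0 0" --grip 1 --grip_force 40

```text
time: 11.55
tool_pos: [517.9, 328.0, 30.8]
tcp_rot: [-179.8, 0.2, 178.5]
ft_force: [0.1, -0.5, 0.4]
finger_gap: 14.9
grip_force: 43.0
```

send_rows --pt "0 0 -25 0 0 0" --pt "0 0 -45 0 0 0" --pt "0 0 -45 0 0 0" --pt "0 0 0 0 0 0" --grip_force 70

```text
time: 12.05
tool_pos: [520.2, 329.8, 150.8]
tcp_rot: [180.0, 0.6, 178.5]
ft_force: [1.3, 0.3, -0.9]
finger_gap: 14.3
grip_force: 71.8
```

```bash
python3 - <<'E'
from look import *
a=plan([571.5,-103.6,145],RT(170.7,0),10)
E
```

```text
12.05 [ 27.8  12.2  88.5  -0.3  78.8 -60.6] [520.2 329.8 150.8] [180.    0.6 178.5] [ 1.3  0.3 -0.9] 14.3 71.8
[[-6.3, -43.2, 0.6, 0.0, 0.001, 0.014], [-6.9, -43.1, 0.6, 0.0, 0.001, 0.014], [-7.5, -43.0, 0.6, 0.0, 0.001, 0.014], [-8.0, -42.9, 0.6, 0.0, 0.001, 0.014], [-8.6, -42.8, 0.6, 0.0, 0.001, 0.014]]
[[-9.2, -42.7, 0.6, 0.0, 0.001, 0.014], [-9.8, -42.5, 0.6, 0.0, 0.001, 0.014], [-10.3, -42.4, 0.6, 0.0, 0.001, 0.014], [-10.9, -42.3, 0.6, 0.0, 0.001, 0.014], [-11.5, -42.1, 0.6, 0.0, 0.001, 0.014]]
```

send_rows --pt "-6.3 -43.2 0.6 0 0 0.014" --pt "-6.9 -43.1 0.6 0 0 0.014" --pt "-7.5 -43 0.6 0 0 0.014" --pt "-8 -42.9 0.6 0 0 0.014" --pt "-8.6 -42.8 0.6 0 0 0.014"

```text
time: 12.68
tool_pos: [542.1, 110.0, 141.9]
tcp_rot: [-179.8, 0.1, 174.4]
ft_force: [0.4, -0.2, -1.2]
finger_gap: 14.3
grip_force: 71.7
```

send_rows --pt "-9.2 -42.7 0.6 0 0 0.014" --pt "-9.8 -42.5 0.6 0 0 0.014" --pt "-10.3 -42.4 0.6 0 0 0.014" --pt "-10.9 -42.3 0.6 0 0 0.014" --pt "-11.5 -42.1 0.6 0 0 0.014"

```text
time: 13.3
tool_pos: [567.0, -106.5, 139.8]
tcp_rot: [-179.8, 0.1, 170.4]
ft_force: [0.6, 0.3, -1.3]
finger_gap: 14.5
grip_force: 71.7
```

send_rows --pt "0 0 0 0 0 0" --pt "0 0 0 0 0 0"

```text
time: 13.55
tool_pos: [567.1, -104.9, 140.1]
tcp_rot: [-179.8, 0.1, 170.4]
ft_force: [0.0, 0.1, -1.3]
finger_gap: 14.4
grip_force: 71.8
```

```bash
python3 - <<'E'
from look import *
a,b=snap('top'),snap('scene')
def proj(s,X):
    M=np.array(s['view']);K=np.array([[s['fx'],0,s['cx']],[0,s['fy'],s['cy']],[0,0,1]])
    return cv2.projectPoints(np.array([X],float),cv2.Rodrigues(M[:3,:3])[0],M[:3,3],K,np.array(s['D'],float))[0].ravel()
R9=Ro.from_euler('z',-9.2,degrees=True)
u,v=proj(b,[572,-104,100]).astype(int)
im=cv2.resize(b['img'][v-40:v+40,u-50:u+50],None,fx=6,fy=6,interpolation=cv2.INTER_CUBIC);cv2.imwrite('pics/v6.png',im)
kz=p[2]-30
for s in(a,b):
    Q=world(s).reshape(-1,3);L=R9.inv().apply(Q-[572.5,-103.6,0])
    q=L[(np.hypot(L[:,0],L[:,1])<60)&(L[:,2]>kz+8)&(L[:,2]<kz+30)];print(len(q),q.min(0).round(1) if len(q) else '',q.max(0).round(1) if len(q) else '')
    q=Q[(np.hypot(L[:,0],L[:,1])<60)&(Q[:,2]>46)&(Q[:,2]<58)];
    if len(q)>5:print('column',len(q),cv2.minAreaRect(q[:,:2].astype(np.float32)))
plan([571.5,-103.6,130],RT(170.7,0),1)
E
```

```text
13.55 [-15.5   7.3  95.2  -0.1  77.5 -95.9] [ 567.1 -104.9  140.1] [-1.798e+02  1.000e-01  1.704e+02] [ 0.   0.1 -1.3] 14.4 71.8
69 [-42.6 -19.9 118.5] [ -6.8  23.8 138.6]
column 124 ((559.0736694335938, -101.41699981689453), (60.39609146118164, 35.760311126708984), 79.31317901611328)
113 [-24.8 -18.  118.1] [ 20.9  25.8 140.1]
column 170 ((574.4645385742188, -104.55779266357422), (60.0601921081543, 60.3978271484375), 79.67044067382812)
[[-4.0, 1.3, 10.6, -0.003, 0.002, -0.004]]
```

View pics/v6.png

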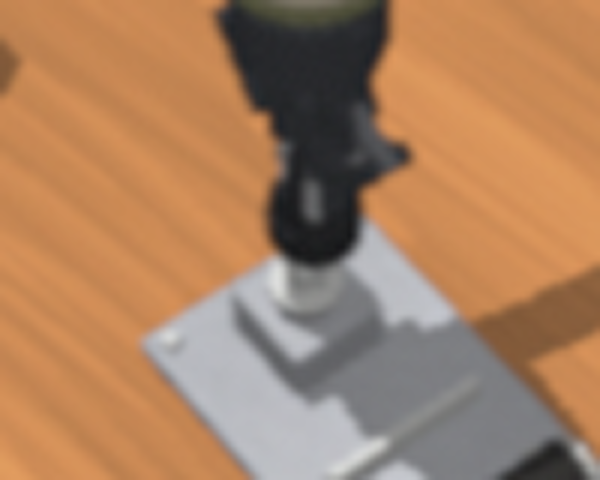

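The knob in the gripper hangs over the shaft, but a little toward -x. Comparing knob and shaft within each camera puts the TCP at about (572.8,-104). Correcting, then lowering with an eye on the force.

send_rows --pt "-3 1 5 0 0 0" --pt "-2.5 0.8 6 0 0 0" --pt "0 0 6 0 0 0" --pt "0 0 0 0 0 0" --pt "0 0 0 0 0 0"

```text
time: 14.28
tool_pos: [573.5, -104.5, 124.2]
tcp_rot: [-179.8, 0.2, 170.4]
ft_force: [0.2, 0.1, -1.3]
finger_gap: 14.1
grip_force: 71.8
```

send_rows --pt "0 0 2 0 0 0" --pt "0 0 2 0 0 0" --pt "0 0 2 0 0 0" --pt "0 0 0 0 0 0"

```text
time: 14.78
tool_pos: [573.4, -104.5, 117.9]
tcp_rot: [-179.8, 0.2, 170.4]
ft_force: [0.3, 0.2, -1.1]
finger_gap: 14.3
grip_force: 71.8
```

send_rows --pt "0 0 1 0 0 0" --pt "0 0 1 0 0 0" --pt "0 0 1 0 0 0" --pt "0 0 0 0 0 0"

```text
time: 15.28
tool_pos: [573.5, -104.5, 115.0]
tcp_rot: [-179.8, 0.2, 170.4]
ft_force: [-0.0, -0.1, -1.1]
finger_gap: 14.1
grip_force: 71.8
```

send_rows --pt "0 0 1 0 0 0" --pt "0 0 1 0 0 0" --pt "0 0 0 0 0 0"

```text
time: 15.65
tool_pos: [573.4, -104.5, 113.0]
tcp_rot: [-179.8, 0.2, 170.4]
ft_force: [-0.8, -0.6, -1.0]
finger_gap: 14.2
grip_force: 71.8
```

send_rows --pt "0 0 1 0 0 0" --pt "0 0 1 0 0 0" --pt "0 0 0 0 0 0"

```text
time: 16.02
tool_pos: [573.5, -104.5, 111.0]
tcp_rot: [-179.8, 0.2, 170.4]
ft_force: [-0.1, 0.0, -0.6]
finger_gap: 14.3
grip_force: 71.8
```

send_rows --pt "0 0 1 0 0 0" --pt "0 0 1 0 0 0" --pt "0 0 0 0 0 0"

```text
time: 16.4
tool_pos: [573.5, -104.5, 109.0]
tcp_rot: [-179.8, 0.2, 170.4]
ft_force: [0.6, 0.5, -1.3]
finger_gap: 14.5
grip_force: 71.8
```

There is no contact well below the shaft top, so the bore is over the shaft. Continuing down to the collar.

send_rows --pt "0 0 2 0 0 0" --pt "0 0 2 0 0 0" --pt "0 0 2 0 0 0" --pt "0 0 0 0 0 0"

```text
time: 16.9
tool_pos: [573.4, -104.5, 102.9]
tcp_rot: [-179.8, 0.2, 170.4]
ft_force: [-0.4, 1.0, -1.1]
finger_gap: 13.9
grip_force: 71.8
```

send_rows --pt "0 0 1.5 0 0 0" --pt "0 0 1.5 0 0 0" --pt "0 0 0 0 0 0"

```text
time: 17.27
tool_pos: [573.4, -104.5, 99.9]
tcp_rot: [-179.8, 0.2, 170.4]
ft_force: [-0.6, -0.0, -1.8]
finger_gap: 14.1
grip_force: 71.8
```

send_rows --pt "0 0 1 0 0 0" --pt "0 0 1 0 0 0" --pt "0 0 0 0 0 0"

```text
time: 17.65
tool_pos: [573.7, -104.6, 98.4]
tcp_rot: [-179.8, 0.2, 170.4]
ft_force: [-1.0, -0.1, 1.8]
finger_gap: 14.2
grip_force: 72.1
```

Contact at about 98.5, which is the collar height as expected. Pressing.

send_rows --pt "0 0 1 0 0 0" --pt "0 0 1 0 0 0" --pt "0 0 1 0 0 0" --pt "0 0 0 0 0 0" --pt "0 0 0 0 0 0" --grip_force 90

```text
time: 18.27
tool_pos: [573.8, -104.6, 95.6]
tcp_rot: [-179.8, 0.2, 170.4]
ft_force: [-3.1, 0.4, 6.2]
finger_gap: 13.9
grip_force: 93.8
```

send_rows --pt "0 0 1 0 0 0" --pt "0 0 1 0 0 0" --pt "0 0 1 0 0 0" --pt "0 0 0 0 0 0" --pt "0 0 0 0 0 0"

```text
time: 18.9
tool_pos: [573.8, -104.7, 93.1]
tcp_rot: [-179.8, 0.2, 170.4]
ft_force: [-3.9, 1.3, 9.7]
finger_gap: 13.8
grip_force: 94.4
```

send_rows --pt "0.5 0 0.8 0 0 0" --pt "0 0 0.8 0 0 0" --pt "0 0 0 0 0 0" --pt "0 0 0 0 0 0" --pt "0 0 0 0 0 0"

```text
time: 19.52
tool_pos: [573.8, -104.7, 92.0]
tcp_rot: [-179.8, 0.3, 170.4]
ft_force: [-4.8, 0.3, 10.0]
finger_gap: 13.7
grip_force: 94.6
```

```bash
python3 - <<'E'
from look import *
F=[]
for i in range(4):
    b=r.snapshot('scene');F.append(r.sense()['ft_force'])
print(np.mean(F,0).round(2),cur()[0])
cv2.imwrite('pics/v7.png',cv2.resize(b['img'][150:250,200:325],(600,480),interpolation=cv2.INTER_CUBIC))
Q=world(b).reshape(-1,3);L=Ro.from_euler('z',9,degrees=True).apply(Q-[599,64.5,0])
q=L[(np.abs(L[:,0])<55)&(np.abs(L[:,1])<35)&(L[:,2]>62)&(L[:,2]<90)];print(len(q),cv2.minAreaRect(q[:,:2].astype(np.float32)))
E
```

```text
19.525 [-15.3  10.8  96.5  -0.2  72.4 -95.7] [ 573.8 -104.7   92. ] [-179.8    0.3  170.4] [-4.8  0.3 10. ] 13.7 94.6
[-4.18  1.17 10.96] [ 573.77036102 -104.65217554   91.9710988 ]
330 ((2.207111358642578, -0.4116363525390625), (91.42233276367188, 36.551876068115234), 0.018314922228455544)
```

View pics/v7.png

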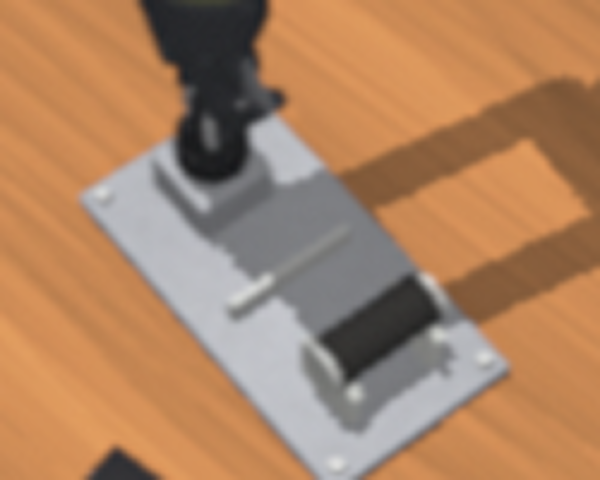

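The roller sits in both saddles at (375,325), and the knob is down on the column at (212,150). Force puts the plunger at about 6 mm, so I'll add a little margin.

send_rows --pt "0 0 0.9 0 0 0" --pt "0 0 0 0 0 0" --pt "0 0 0 0 0 0" --pt "0 0 0 0 0 0"

```text
time: 20.23
tool_pos: [573.8, -104.7, 91.2]
tcp_rot: [-179.8, 0.3, 170.4]
ft_force: [-4.7, 0.4, 11.4]
finger_gap: 13.9
grip_force: 94.7
```

```bash
python3 - <<'E'
from look import *
print(r.hand_in())
E
```

```text
20.225 [-15.3  10.9  96.5  -0.2  72.3 -95.7] [ 573.8 -104.7   91.2] [-179.8    0.3  170.4] [-4.7  0.4 11.4] 13.9 94.7
the job is handed in; nothing more can be done
None
```

I handed the job in at 20.2 s with the roller lying free in both saddles and the gripper holding the knob down on the D shaft at about 6–7 mm of plunger travel (estimated from force and height); the hand-in returned no verdict.

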